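# Switch the vial sorter to its other chute

### The job

The seesaw gate of the small vial sorter leans to the left chute: rock it fully over its pivot by pressing down its raised right end, so that it feeds the right chute. Only then push the upright tab of the black feed slide fully forward, so that the slide shoves the vial lying in the lane onto the gate and it rolls down the right chute. Nothing is gripped or lifted: do not touch the vial itself, and leave the other things on the table where they are.

Things in the scene. Friction and masses are not known exactly. Their poses are not given: they have to be found in the camera images.
- sorter: fixed grey and white sorter stand, 86 x 266 mm, with a feed lane sticking out towards the robot. Origin on the table (z = 0) under the gate's pivot; x along the lane, away from the robot; y left along the seesaw; z up. All mm below are in this frame. The gate lies between a low front plate (inner face x = -29) and a back stop (face x = +33, top z = 105, y -40..40)
- lane_exit (a point): gate end of the feed lane, on its floor (x -29, y 0, z 78). The lane is a straight level channel along x at y = 0 from x = -125 (open end) to here, with side walls 24 mm apart inside, tops at z = 94. The front plate (x -33..-29) has the same top height within 30 mm of the lane; farther out the plates before and behind the gate and chutes end at z = 78
- left_chute (a point): middle of the left chute's floor (y +83). It falls from z 57 at y = +42 to z 40 at an end wall (inner face y +121, top z 78)
- right_chute (a point): middle of the right chute's floor (y -83). It falls from z 57 at y = -42 to z 40 at an end wall (inner face y -121, top z 78)
- gate (a joint): tilt of the seesaw gate (rad) about an axis along x at y = 0, z = 70. Stops at -0.24 (left end down: feeds the left chute) and +0.24 (right end down: feeds the right chute). Stiff (about 1 N at an end), stays where it is left. Flat steel plate, x -27..+31, y -48..+48, its top 5 mm above the axis; at the middle the top is 3 mm below the lane floor
- gate_left_end (a point): point on the gate's top surface 40 mm left of its pivot, midway across its width (x = +2); moves with the gate
- gate_right_end (a point): point on the gate's top surface 40 mm right of its pivot, midway across its width (x = +2); moves with the gate, and goes down 19 mm from stop to stop
- feed_slide (a joint): travel (m) of the black feed slide along the lane (+x): 0 = drawn back towards the robot, 0.087 = fully forward at its stop, with its pushing face at x = -18, inside the gate. Pushing face at x = -105 + travel (mm). It needs about 1.5 N and stays where it is left
- slide_tab (a point): middle of the robot-side face of the slide's upright tab (21 mm wide in y, 6 mm thick in x, free above the lane walls from z 97 to its top at z 128); this point is at z 114 and 12 mm behind the pushing face; push it along +x. It moves with the slide
- feed_vial_center (a point): middle of the glass vial with crimped cap, 46 mm long, 22.4 mm across, about 20 g, lying along the lane in front of the feed slide, cap towards the gate, its axis 11 mm above the lane floor. The slide shoves it onto the gate; it rolls off sideways once its rear end has left the lane (past x = -29)
- near_vial_a: a 47 mm crimp-cap glass vial (22 mm across) standing on the table to the left of the feed lane; origin at the centre of its underside. To be left alone
- near_vial_b: a 47 mm crimp-cap glass vial (22 mm across) standing on the table to the right of the feed lane; origin at the centre of its underside. To be left alone
- brown_bottle: a brown glass bottle with black cap, 40 mm across, 84 mm tall, standing to the left of the feed lane; origin at the centre of its underside. To be left alone
- tin: a round white flat tin, 52 mm across, 20 mm high, lying behind the sorter; origin at the centre of its underside. To be left alone
- glass_beaker: a clear beaker, 47 mm across, 58 mm tall, standing to the left; origin at the centre of its underside. To be left alone

How it is judged:
By the outcome, as a careful person would: the job done as asked, in the order asked, and still so for the second after the job is handed in, with the robot touching nothing.
It also fails if it takes over 35 s, if anything falls off the work surface, if the arm or the gripper's body presses on something with over 40 N, if the wrist force passes 120 N, or if a joint passes its speed limit or range.

### The arm

A 7-joint arm with a two-finger parallel gripper is mounted at the origin on a cart in front of the work surface, level with it; the furniture and walls round the work are solid. World frame = base frame: x ahead of the robot, y to its left, z up, the work surface at z = 0. Lengths are in m, angles in rad, forces in N, time in s.
With the tool pointing down it reaches from about 0.425 to 0.925 m from the base axis. Payload 6.8 kg.
Tool frame: the origin (TCP) lies where the fingers leave the gripper's body, on its centre line; the fingertips stand 73 mm ahead of it and the grasp point (between the pads) lies 54 mm ahead of it; z points along the fingers, y is the line along which they close (so a half turn about z gives the same grasp; the last joint's range is limited). The gripper opens to 85 mm and grips with 20 to 120 N. Pads are 22 mm wide; open, the fingers measure 114 mm over their backs; the gripper's body (76 mm by 85 mm) begins 54 mm behind the grasp point. The pads swing forward as they close: fully open they stand 13 mm farther back than shut.
Start: joints at [1.11, 0.477, 0.022, 1.555, -0.011, 1.109, -0.083], TCP at [0.233, -0.633, 0.304] pointing down, gripper open.
Joint ranges: [-2.96, 2.96], [-0.34, 2.1], [-1.41, 1.46], [0.24, 2.44], [-1.37, 4.51], [0.17, 1.92], [-2.96, 2.96]. Speed limits (rad/s): [2.39, 2.39, 3.14, 3.14, 3.14, 3.14, 3.14].

### API

Orientations are given as a rotation vector (axis times angle).
In Python, from bench import r gives the robot as it stands.
- The arm moves only by the tool drive_effector, called as name([rows], argument=value, ...), one row to a line, values as JSON. Schema: {"type":"object","properties":{"plan":{"type":"array","items":{"type":"object","properties":{"tx":{"type":"number"},"ty":{"type":"number"},"tz":{"type":"number"},"rx":{"type":"number"},"ry":{"type":"number"},"rz":{"type":"number"}},"additionalProperties":false},"minItems":1,"maxItems":5},"finger_gap":{"type":"number"},"grip_n":{"type":"number"},"only":{"type":"string"},"quiet":{"type":"boolean"},"lines":{"type":"string"}},"required":["plan"],"additionalProperties":false}. plan is a list of rows, 1 to 5 of them, each an object with the fields tx, ty, tz (the shift in shares of 0.8 m (1.0 is 0.8 m)), rx, ry, rz (a rotation vector in a scale on which 1.0 is pi/2 rad); a field left out counts as zero; each row is the pose to reach, as a shift and turn from the pose commanded when the call began, along the tool's axes at that moment; what a row does not reach only later rows make up. A row lasts 1/10 s, in which the tool goes at most 0.05 m and 0.15 rad, less where a joint would pass 70% of its speed; a pose out of reach is approached as far as the arm can. finger_gap is the finger opening in m, set as the call begins (left out keeps the last). The fingers move at their own pace and stop on an object; grip_n is the grip in N (left out, the last holds). Time passes only in rows, so rows that do not move let the fingers close. The tool returns the time, the measured TCP pose, the force, the opening and the grip force at its end. only (a regular expression) keeps the lines of the reply that match it, lines (a string "A,B") keeps lines A to B, and quiet returns only ok. Shift and turn numbers lie between -1 and 1, and a call with a number outside is refused. Input that does not fit is refused with a message, and nothing moves.
- r.get_obs(): the state, without advancing time (a new reading comes with each control period).
- r.grab_frame(name): name is "side" or "top" or "wrist"; returns (picture, depth): 384x512x3 uint8, blue, green, red; 384x512 float32, m along the optical axis (not along the pixel's ray), 0 where there is no reading.
- r.camera_info(name): a dict with "camera_matrix" (3x3 intrinsics, pixels), "R" (3x3) and "t" (3): a world point X has camera coordinates R X + t. Camera axes: x right, y down, z forward; pixel columns grow to the right and rows downward; lengths in m; the calibration is good to about 2 mm. The wrist camera is an equidistant fisheye: a pixel r from the principal point sees the ray r / f radians off the axis. A picture is of the moment at which its call begins: read the wrist's pose just before it. camera_info takes no time and is no camera call; for the wrist camera it gives the pose at the moment of the call.
- r.hand_in(): hands the job in; it is judged then, once.
The state is a dict: "clock": time; "joints": joint angles; "qvel": joint speeds; "tau": joint torques, N m; "tcp_pos": TCP position; "orientation": TCP orientation; "contact_force": force on the tool from outside, world axes, zero at the start; "moment": the same for the moment, N m; "grip_width": finger opening in m; "gripper_force": force on a finger pad.
Only numpy, scipy, OpenCV 4.12 (cv2) and the standard library are available. Lean on these libraries where they do the work, as an engineer would, in place of code of your own. Each camera call takes 0.05 s, during which the arm holds its last target. There are 200 camera calls.

## Working session

There is one attempt and no reset: what is moved stays moved. The work goes in short steps, Python scripts to look and compute and a tool call to move; the robot and the scene stay as the last step left them, time stands still between calls to the robot, and variables do not carry over. Pictures are saved under pics/ and viewed, at most 10 in all, crops included, and the job is handed in when it is done.

```bash
mkdir -p pics; ls; python3 - <<'E'
from bench import r
import cv2,numpy as np
o=r.get_obs();print({k:np.round(v,3) for k,v in o.items()})
for n in("top","side"):
    p,d=r.grab_frame(n);cv2.imwrite(f"pics/{n}0.png",p);np.savez(f"{n}0.npz",p=p,d=d)
    print(n,{k:np.round(v,3).tolist() for k,v in r.camera_info(n).items() if k in("camera_matrix","R","t")})
E
```

```text
bench.py
pics
{'clock': np.float64(0.0), 'joints': array([ 1.11 ,  0.478,  0.022,  1.556, -0.011,  1.109, -0.083]), 'qvel': array([ 0.001,  0.001, -0.003, -0.002, -0.   ,  0.001,  0.001]), 'tau': array([-0.0000e+00, -5.9646e+01,  1.6070e+00, -2.8120e+01,  1.2000e-02,
        9.0000e-03, -0.0000e+00]), 'tcp_pos': array([ 0.233, -0.633,  0.303]), 'orientation': array([-3.091e+00, -5.510e-01,  1.000e-03]), 'contact_force': array([-0.232,  0.436,  0.351]), 'moment': array([ 0.057, -0.029,  0.022]), 'gripper_force': np.float64(0.0), 'grip_width': np.float64(0.085)}
top {'camera_matrix': [[426.224, 0.0, 258.648], [0.0, 426.224, 191.248], [0.0, 0.0, 1.0]], 'R': [[0.029, -0.999, 0.04], [-0.981, -0.036, -0.193], [0.194, -0.034, -0.98]], 't': [-0.187, 0.607, 0.828]}
side {'camera_matrix': [[368.139, 0.0, 256.75], [0.0, 368.139, 191.067], [0.0, 0.0, 1.0]], 'R': [[0.994, 0.104, -0.014], [0.043, -0.525, -0.85], [-0.096, 0.845, -0.527]], 't': [-0.564, -0.018, 1.069]}
```

View pics/top0.png

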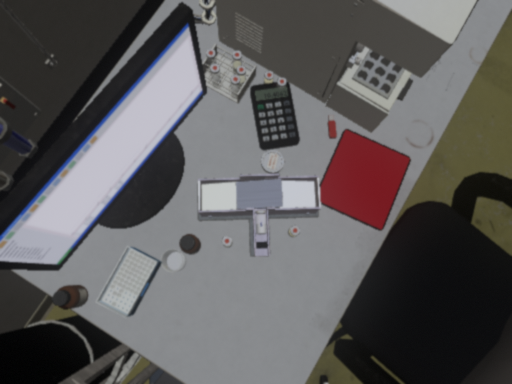

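View pics/side0.png

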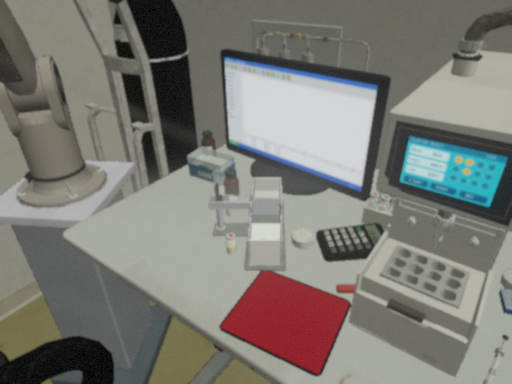

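The top view shows the sorter body at columns 198–320, rows 177–215, with the gate at about (260,193) and the lane and slide at about (260,232). The near vials are at (227,241) and (294,231), the tin at (272,161). I'll measure the stand using depth.

```bash
cat >h.py <<'E'
import cv2,numpy as np
from bench import r
def cloud(n,d):
    c=r.camera_info(n);K,R,t=[np.array(c[k]) for k in("camera_matrix","R","t")]
    v,u=np.mgrid[:384,:512]
    P=np.stack([(u-K[0,2])/K[0,0]*d,(v-K[1,2])/K[1,1]*d,d],-1)
    return (P-t.ravel())@R
E
python3 - <<'E'
from h import *
f=np.load("top0.npz");p,d=f["p"],f["d"];W=cloud("top",d)
cv2.imwrite("pics/topcrop.png",cv2.resize(p[150:270,180:340],None,fx=5,fy=5,interpolation=cv2.INTER_CUBIC))
roi=np.zeros(d.shape,bool);roi[172:262,190:326]=1
m=roi&(W[...,2]>.03)&(W[...,2]<.2)
n,l,s,_=cv2.connectedComponentsWithStats(m.astype(np.uint8))
print(s)
k=1+s[1:,4].argmax();Q=W[l==k]
# body: fit long axis with minAreaRect on points excluding lane (rows<216)
mm=(l==k);mm[217:]=0
B=W[mm];rc=cv2.minAreaRect((B[:,:2]*1000).astype(np.float32));print(rc,cv2.boxPoints(rc))
for v in (185,192,200,208): print(v,[tuple(np.round(W[v,u]*1000).astype(int)) for u in range(196,326,8)])
for v in range(212,262,3): print(v,[tuple(np.round(W[v,u]*1000).astype(int)) for u in range(248,275,3)])
for u,v in((227,241),(294,231),(190,244),(176,261),(272,161)):print(u,v,np.round(W[v,u],3))
E
```

```text
[[     0      0    512    384 191033]
 [   198    174    123     83   5234]
 [   289    226     11     11     96]
 [   190    234     10     20    155]
 [   222    236     10     11     90]]
((597.753662109375, -167.81814575195312), (85.0113525390625, 250.04222106933594), 3.5927679538726807) [[ 547.49713   -45.706345]
 [ 563.16595  -295.25714 ]
 [ 648.0102   -289.92993 ]
 [ 632.3414    -40.37915 ]]
185 [(np.int64(634), np.int64(-29), np.int64(3)), (np.int64(626), np.int64(-51), np.int64(42)), (np.int64(626), np.int64(-68), np.int64(48)), (np.int64(626), np.int64(-85), np.int64(50)), (np.int64(626), np.int64(-102), np.int64(54)), (np.int64(623), np.int64(-119), np.int64(68)), (np.int64(624), np.int64(-136), np.int64(69)), (np.int64(623), np.int64(-152), np.int64(73)), (np.int64(623), np.int64(-169), np.int64(78)), (np.int64(622), np.int64(-185), np.int64(83)), (np.int64(623), np.int64(-201), np.int64(84)), (np.int64(629), np.int64(-220), np.int64(59)), (np.int64(631), np.int64(-238), np.int64(54)), (np.int64(633), np.int64(-256), np.int64(47)), (np.int64(634), np.int64(-274), np.int64
[... 9196 characters left out ...]
, np.int64(-189), np.int64(-1)), (np.int64(480), np.int64(-196), np.int64(3)), (np.int64(480), np.int64(-202), np.int64(3))]
260 [(np.int64(472), np.int64(-150), np.int64(-1)), (np.int64(473), np.int64(-157), np.int64(1)), (np.int64(473), np.int64(-163), np.int64(-2)), (np.int64(473), np.int64(-170), np.int64(-1)), (np.int64(473), np.int64(-176), np.int64(3)), (np.int64(473), np.int64(-183), np.int64(-2)), (np.int64(474), np.int64(-189), np.int64(1)), (np.int64(474), np.int64(-196), np.int64(-2)), (np.int64(474), np.int64(-202), np.int64(1))]
227 241 [ 0.508 -0.105  0.049]
294 231 [ 0.534 -0.244  0.048]
190 244 [ 0.497 -0.033  0.084]
176 261 [0.466 0.004 0.003]
272 161 [ 0.691 -0.196  0.02 ]
```

View pics/topcrop.png

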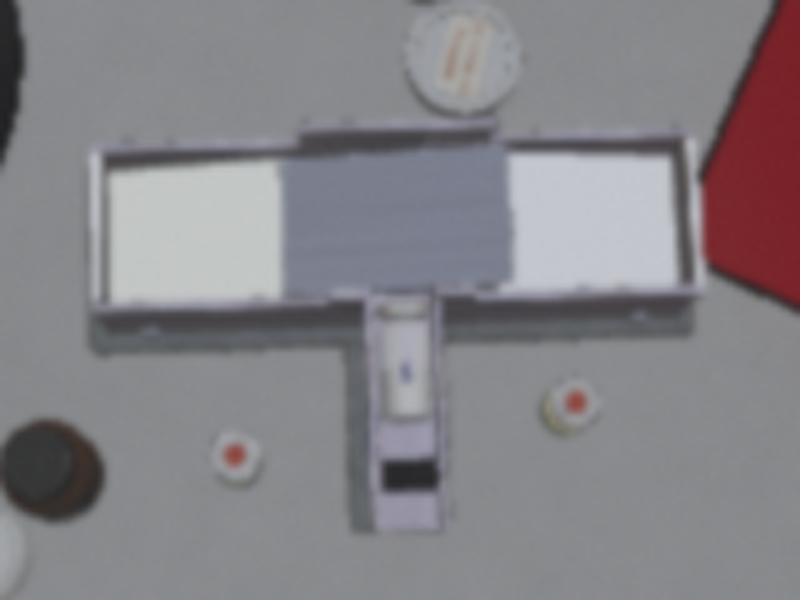

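The crop (5x, offset 180,150) shows the end walls at columns about 96 and 695, and the front plate's top edge from (92,305) to (703,290). The lane walls are at columns about 370 and 437, and the black tab is centred at (410,475). I'll cast those rays.

```bash
cat >>h.py <<'E'
def cast(n,u,v,z):
    c=r.camera_info(n);K,R,t=[np.array(c[k]) for k in("camera_matrix","R","t")]
    o=-R.T@t.ravel();q=R.T@np.array([(u-K[0,2])/K[0,0],(v-K[1,2])/K[1,1],1])
    return o+q*(z-o[2])/q[2]
E
python3 - <<'E'
from h import *
f=np.load("top0.npz");p=f["p"]
c=lambda a,b,z:np.round(cast("top",(a+.5)/5-.5+180,(b+.5)/5-.5+150,z)*1000,1)[:2]
for n,a,b,z in [("LF",92,305,78),("RF",704,291,78),("RB",695,136,78),("LB",90,150,78),("backstopL",300,128,105),("backstopR",495,120,105),
  ("laneOuterL",371,300,94),("laneoutL2",376,530,94),("laneOutR2",442,530,94),("laneOutR",440,300,94),("laneOpenL",376,530,94)]:print(n,c(a,b,z))
g=p[235:256,250:275].astype(int).max(2);m=(g<70);w=m*1.
v,u=np.nonzero(m);print("tab px",u.mean()+250,v.mean()+235,m.sum(),np.round(cast("top",u.mean()+250,v.mean()+235,.127)*1000,1))
E
```

```text
LF [-10810.7  -8382.7]
RF [-12107.5  13997.8]
RB [-17953.9  13656.7]
LB [-16571.9  -8778.6]
backstopL [-24053.8  -1412.7]
backstopR [-24840.3   8365.7]
laneOuterL [-13793.8   2141.3]
laneoutL2 [-3755.6  2667. ]
laneOutR2 [-3842.5  5524.5]
laneOutR [-13899.8   5190.7]
laneOpenL [-3755.6  2667. ]
tab px 261.45652173913044 244.6086956521739 46 [ 497.5 -172.9  127. ]
```

```bash
python3 - <<'E'
from h import *
c=lambda a,b,z:np.round(cast("top",(a+.5)/5-.5+180,(b+.5)/5-.5+150,z/1000)*1000,1)[:2]
for n,a,b,z in [("LF",92,305,78),("RF",704,291,78),("RB",695,136,78),("LB",90,150,78),("backstopL",300,128,105),("backstopR",495,120,105),
  ("laneOuterL",371,300,94),("laneoutL2",376,530,94),("laneOutR2",442,530,94),("laneOutR",440,300,94)]:print(n,c(a,b,z))
yaw=np.radians(3.6)
for cam in ("wrist",):
  ci=r.camera_info(cam);print({k:np.round(v,3) for k,v in ci.items()})
E
```

```text
LF [565.4 -44.7]
RF [ 579.8 -294. ]
RB [ 645.  -290.2]
LB [629.6 -40.3]
backstopL [ 635.8 -126.4]
backstopR [ 642.  -204.5]
laneOuterL [ 568.9 -157.2]
laneoutL2 [ 478.1 -161.9]
laneOutR2 [ 478.9 -187.8]
laneOutR [ 569.9 -184.8]
{'camera_matrix': array([[297.319,   0.   , 253.171],
       [  0.   , 297.319, 187.342],
       [  0.   ,   0.   ,   1.   ]]), 'R': array([[ 0.346, -0.938, -0.002],
       [-0.893, -0.33 ,  0.305],
       [-0.287, -0.104, -0.952]]), 't': array([-0.673, -0.04 ,  0.38 ])}
```

Careful with the scale: shifts go in shares of 0.8 m and turns go in shares of pi/2 rad. That gives: 0.215 m is 0.2688, 0.172 m is 0.215, 0.29 rad is 0.1846.

```bash
cat >>h.py <<'E'
from scipy.spatial.transform import Rotation as Ro
YAW=.0593;O=np.array([.603,-.1674,0])
def s2w(p): return O+Ro.from_euler('z',YAW).apply(np.array(p)/1000)
def go(p): # p: fingertip target mm in sorter frame; prints shift in tool axes & yaw error
    o=r.get_obs();T=Ro.from_rotvec(o["orientation"])
    want=Ro.from_euler('z',YAW)*Ro.from_rotvec([np.pi,0,0])
    tip=np.array(o["tcp_pos"])+T.apply([0,0,.073])
    print("tip in sorter mm",np.round(Ro.from_euler('z',-YAW).apply(tip-O)*1000,1),"shift",np.round(T.inv().apply(s2w(p)-tip),4),"turn",np.round((T.inv()*want).as_rotvec(),3),"F",np.round(o["contact_force"],1))
E
```

drive_effector([
  {"tx": 0.0538, "ty": -0.0288, "rz": 0.0955},
  {"tx": 0.1075, "ty": -0.0575, "rz": 0.1846},
  {"tx": 0.1613, "ty": -0.0863, "rz": 0.1846},
  {"tx": 0.215, "ty": -0.115, "rz": 0.1846},
  {"tx": 0.2688, "ty": -0.1438, "rz": 0.1846},
], finger_gap=0, grip_n=20)

```text
clock: 0.6
tcp_pos: [0.3962, -0.4494, 0.3036]
orientation: [-3.14, -0.098, 0.001]
contact_force: [0.9, -0.4, -0.5]
grip_width: 0.0124
gripper_force: 0.0
```

```bash
python3 -c "
from h import *
go([2,-42,160])"
```

```text
tip in sorter mm [-223.2 -269.3  230.6] shift [ 0.226  -0.2265  0.0706] turn [-0.     0.     0.003] F [ 0.9 -0.4 -0.5]
```

To row units: -0.14 m is -0.175, -0.105 m is -0.1313.

drive_effector([
  {"tx": 0.0438, "ty": -0.0438, "tz": 0.0125},
  {"tx": 0.0875, "ty": -0.0875, "tz": 0.025},
  {"tx": 0.1313, "ty": -0.1313, "tz": 0.0375},
  {"tx": 0.175, "ty": -0.175, "tz": 0.05},
  {"tx": 0.175, "ty": -0.175, "tz": 0.05},
])

```text
clock: 1.1
tcp_pos: [0.5307, -0.2944, 0.2622]
orientation: [-3.134, -0.117, -0.001]
contact_force: [-1.0, 0.6, -0.9]
grip_width: -0.0001
gripper_force: 0.0
```

drive_effector([
  {},
])

```text
clock: 1.2
tcp_pos: [0.527, -0.3008, 0.2631]
orientation: [-3.139, -0.105, 0.002]
contact_force: [0.1, 0.5, 0.5]
grip_width: -0.0001
gripper_force: 0.0
```

```bash
python3 - <<'E'
from h import *
go([2,-42,160])
p,d=r.grab_frame("wrist");cv2.imwrite("pics/w1.png",p);np.savez("w1.npz",p=p,d=d)
E
```

```text
tip in sorter mm [ -83.9 -128.6  190.1] shift [ 0.0866 -0.0859  0.0301] turn [-0.001  0.001  0.007] F [0.1 0.5 0.5]
```

View pics/w1.png

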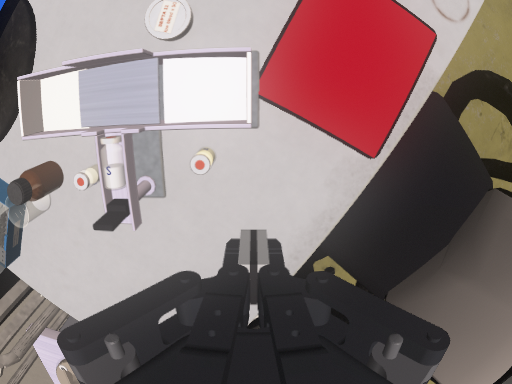

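The wrist view shows the gate at about (120,92), still tilted left, the right chute at (205,90), the black tab at (115,213) and the closed fingertips at (253,245). Next I move above the raised end, stopping 160 mm up.

To row units: 0.0866 m is 0.1083, -0.086 m is -0.1075, 0.007 rad is 0.0045.

drive_effector([
  {"tx": 0.0363, "ty": -0.0363, "tz": 0.0125, "rz": 0.0045},
  {"tx": 0.0725, "ty": -0.0725, "tz": 0.025, "rz": 0.0045},
  {"tx": 0.1083, "ty": -0.1075, "tz": 0.0375, "rz": 0.0045},
  {"tx": 0.1083, "ty": -0.1075, "tz": 0.0375, "rz": 0.0045},
  {"tx": 0.1083, "ty": -0.1075, "tz": 0.0375, "rz": 0.0045},
])

```text
clock: 1.75
tcp_pos: [0.6068, -0.2125, 0.2336]
orientation: [3.14, 0.087, -0.002]
contact_force: [-0.3, 0.4, 0.8]
grip_width: 0.0001
gripper_force: 0.0
```

```bash
python3 - <<'E'
from h import *
go([2,-42,92])
p,d=r.grab_frame("wrist");cv2.imwrite("pics/w2.png",p)
p,d=r.grab_frame("side");cv2.imwrite("pics/s2.png",cv2.resize(p[140:290,180:340],None,fx=4,fy=4,interpolation=cv2.INTER_CUBIC))
E
```

```text
tip in sorter mm [  1.  -45.3 160.6] shift [ 0.0011 -0.0033  0.0686] turn [ 0.001  0.001 -0.004] F [-0.3  0.4  0.8]
```

View pics/w2.png

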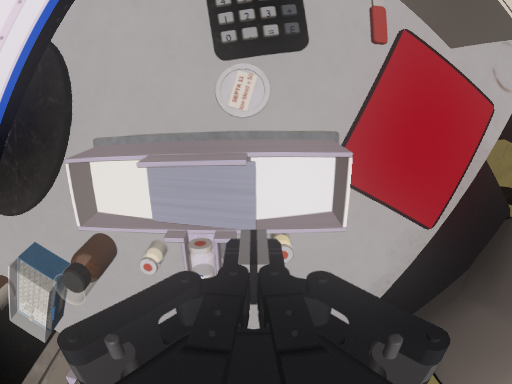

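View pics/s2.png

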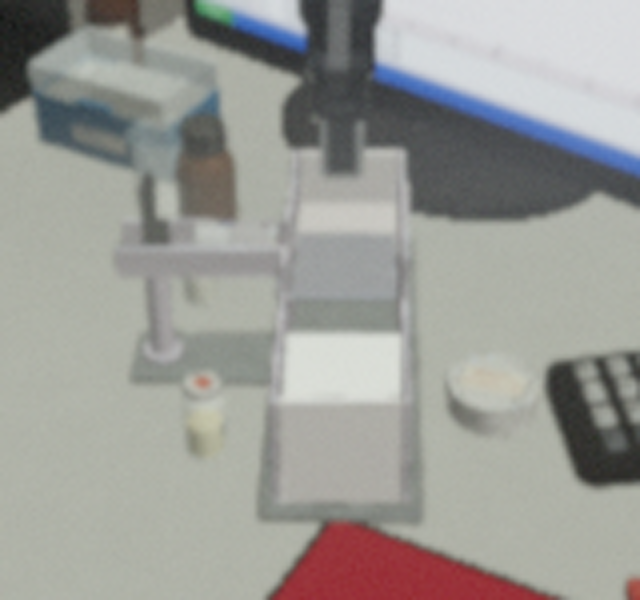

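Wrist: the gate's right edge is at column 256 and the fingers are at column 253, so they line up with that end. Side: the fingertips sit over the gate's width, above its raised end. I'll descend and press.

To row units: 0.068 m is 0.085, 0.055 m is 0.0688.

drive_effector([
  {"tx": 0.0013, "ty": -0.0025, "tz": 0.0375},
  {"tx": 0.0013, "ty": -0.0025, "tz": 0.0688},
  {"tx": 0.0013, "ty": -0.0025, "tz": 0.085},
  {"tx": 0.0013, "ty": -0.0025, "tz": 0.085},
])

```text
clock: 2.25
tcp_pos: [0.6063, -0.211, 0.1644]
orientation: [-3.14, -0.084, 0.005]
contact_force: [0.4, 0.7, 0.8]
grip_width: -0.0003
gripper_force: 0.0
```

drive_effector([
  {"tz": 0.0063},
  {"tz": 0.0125},
  {"tz": 0.0188},
  {"tz": 0.0238},
  {"tz": 0.0238},
])

```text
clock: 2.75
tcp_pos: [0.6081, -0.2094, 0.1466]
orientation: [-3.14, -0.088, 0.0]
contact_force: [0.2, -0.0, -0.1]
grip_width: -0.0
gripper_force: 0.0
```

```bash
python3 -c "
from h import *
go([2,-42,66])"
```

```text
tip in sorter mm [  2.5 -42.2  73.6] shift [-0.0005 -0.0002  0.0076] turn [-0.     0.    -0.004] F [ 0.2 -0.  -0.1]
```

To row units: 0.006 m is 0.0075, 0.004 m is 0.005.

drive_effector([
  {"tz": 0.0025},
  {"tz": 0.005},
  {"tz": 0.0075},
  {"tz": 0.0075},
  {"tz": 0.0075},
])

```text
clock: 3.25
tcp_pos: [0.608, -0.2092, 0.1407]
orientation: [-3.14, -0.088, 0.001]
contact_force: [0.3, -0.4, 0.5]
grip_width: 0.0001
gripper_force: 0.0
```

drive_effector([
  {"tz": 0.0025},
  {"tz": 0.0025},
  {"tz": 0.0025},
])

```text
clock: 3.55
tcp_pos: [0.6083, -0.2092, 0.1391]
orientation: [-3.14, -0.088, -0.0]
contact_force: [-0.4, 1.1, 3.8]
grip_width: -0.0003
gripper_force: 1.5
```

```bash
python3 - <<'E'
from h import *
go([2,-42,66])
p,d=r.grab_frame("side");cv2.imwrite("pics/s3.png",cv2.resize(p[170:280,200:310],None,fx=5,fy=5,interpolation=cv2.INTER_CUBIC))
E
```

```text
tip in sorter mm [  2.8 -42.   66.1] shift [-0.0008  0.      0.0001] turn [-0.    -0.    -0.003] F [-0.4  1.1  3.8]
```

View pics/s3.png

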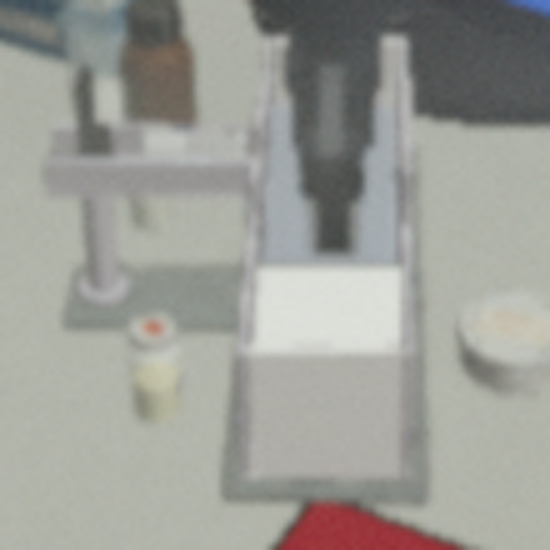

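The gate's right end is now down level with the chute: its edge is at row 265, and the dark gap under it is gone. I'll press a bit more to be sure it's on the stop.

To row units: 0.002 m is 0.0025, 0.001 m is 0.0013.

drive_effector([
  {"tz": 0.0013},
  {"tz": 0.0025},
  {"tz": 0.0025},
])

```text
clock: 3.9
tcp_pos: [0.6084, -0.2092, 0.1386]
orientation: [-3.14, -0.088, -0.001]
contact_force: [-5.7, 2.6, 15.6]
grip_width: 0.0
gripper_force: 7.1
```

```bash
python3 -c "
from h import *
go([2,-42,66])"
```

```text
tip in sorter mm [  2.9 -42.   65.6] shift [-0.0009 -0.     -0.0004] turn [-0.    -0.    -0.004] F [-5.7  2.6 15.6]
```

On the stop: 15.6 N with only 0.5 mm of give. I'll lift and move round behind the tab.

To row units: -0.105 m is -0.1313, -0.09 m is -0.1125.

drive_effector([
  {"tz": -0.0563},
  {"tz": -0.1125},
  {"tx": -0.025, "ty": -0.0063, "tz": -0.1188},
  {"tx": -0.075, "ty": -0.0213, "tz": -0.1188},
  {"tx": -0.1313, "ty": -0.0375, "tz": -0.1188},
])

```text
clock: 4.4
tcp_pos: [0.5012, -0.1851, 0.232]
orientation: [3.14, 0.088, 0.002]
contact_force: [0.4, 1.0, 0.1]
grip_width: -0.0001
gripper_force: 0.0
```

drive_effector([
  {"tx": -0.0313, "ty": -0.0075},
  {"tx": -0.06, "ty": -0.015},
  {"tx": -0.06, "ty": -0.015},
  {"tx": -0.06, "ty": -0.015},
])

```text
clock: 4.8
tcp_pos: [0.4532, -0.1762, 0.2321]
orientation: [3.14, 0.087, 0.001]
contact_force: [0.4, 0.3, -0.1]
grip_width: 0.0001
gripper_force: 0.0
```

```bash
python3 - <<'E'
from h import *
go([-152,0,106])
for n in("wrist","top"):
    p,d=r.grab_frame(n);np.savez(n+"4.npz",p=p,d=d)
    q=p if n=="wrist" else p[150:270,180:340]
    cv2.imwrite(f"pics/{n}4.png",q if n=="wrist" else cv2.resize(q,None,fx=4,fy=4,interpolation=cv2.INTER_CUBIC))
E
```

```text
tip in sorter mm [-1.500e+02  1.000e-01  1.591e+02] shift [-0.002   0.0001  0.0531] turn [ 0.    -0.001 -0.004] F [ 0.4  0.3 -0.1]
```

View pics/wrist4.png

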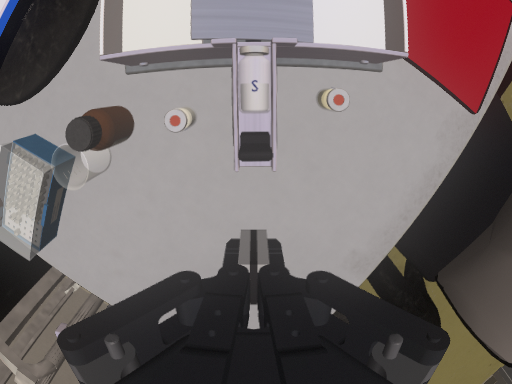

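The fingers (column 254) line up with the tab (column 256), and nothing else lies between them. I'll lower and push.

To row units: 0.052 m is 0.065, 0.03 m is 0.0375.

drive_effector([
  {"tz": 0.0375},
  {"tz": 0.065},
  {"tz": 0.065},
  {"tx": 0.0188, "tz": 0.065},
  {"tx": 0.0313, "tz": 0.065},
])

```text
clock: 5.4
tcp_pos: [0.4798, -0.1747, 0.1807]
orientation: [3.14, 0.088, 0.003]
contact_force: [-0.7, -1.4, 0.5]
grip_width: 0.0002
gripper_force: 0.0
```

drive_effector([
  {"tx": 0.01},
  {"tx": 0.02},
  {"tx": 0.03},
  {"tx": 0.04},
  {"tx": 0.05},
])

```text
clock: 5.9
tcp_pos: [0.5184, -0.1723, 0.18]
orientation: [-3.14, -0.088, 0.0]
contact_force: [-1.5, 0.1, 0.8]
grip_width: 0.0001
gripper_force: 0.7
```

```bash
python3 -c "
from h import *
go([-41,0,106])"
```

```text
tip in sorter mm [-8.47e+01  1.00e-01  1.07e+02] shift [ 0.0437 -0.      0.001 ] turn [-0.     0.    -0.003] F [-1.5  0.1  0.8]
```

Contact at about 1.5 N, and the slide is moving. Carrying on gently.

To row units: 0.03 m is 0.0375, 0.024 m is 0.03.

drive_effector([
  {"tx": 0.0075},
  {"tx": 0.015},
  {"tx": 0.0225},
  {"tx": 0.03},
  {"tx": 0.0375},
])

```text
clock: 6.4
tcp_pos: [0.5483, -0.1706, 0.1798]
orientation: [-3.14, -0.088, 0.0]
contact_force: [-1.6, 0.0, 0.7]
grip_width: 0.0002
gripper_force: 0.7
```

drive_effector([
  {"tx": 0.005},
  {"tx": 0.01},
  {"tx": 0.0138},
  {"tx": 0.0138},
])

```text
clock: 6.8
tcp_pos: [0.5594, -0.1701, 0.1799]
orientation: [3.14, 0.088, 0.001]
contact_force: [1.3, -0.3, -0.5]
grip_width: 0.0001
gripper_force: 0.0
```

```bash
python3 -c "
from h import *
go([-41,0,106])"
```

```text
tip in sorter mm [-43.6  -0.2 106.9] shift [ 0.0026 -0.0002  0.0009] turn [ 0.    -0.001 -0.003] F [ 1.3 -0.3 -0.5]
```

To row units: 0.004 m is 0.005, 0.002 m is 0.0025.

drive_effector([
  {"tx": 0.0025},
  {"tx": 0.005},
  {"tx": 0.005},
  {"tx": 0.005},
])

```text
clock: 7.2
tcp_pos: [0.561, -0.1702, 0.1797]
orientation: [-3.14, -0.086, 0.007]
contact_force: [-7.2, 1.0, 3.9]
grip_width: -0.0001
gripper_force: 3.6
```

drive_effector([
  {"tx": 0.0025},
  {"tx": 0.0025},
  {"tx": 0.0025},
])

```text
clock: 7.5
tcp_pos: [0.5613, -0.1702, 0.1795]
orientation: [-3.14, -0.086, 0.013]
contact_force: [-12.4, 0.9, 9.0]
grip_width: 0.0002
gripper_force: 6.2
```

```bash
python3 -c "
from h import *
go([-41,0,106])
p,d=r.grab_frame('side');cv2.imwrite('pics/s5.png',cv2.resize(p[170:280,200:310],None,fx=5,fy=5,interpolation=cv2.INTER_CUBIC))"
```

```text
tip in sorter mm [-42.3  -0.3 106.5] shift [ 0.0013 -0.0003  0.0005] turn [-0.001  0.008 -0.005] F [-12.4   0.9   9. ]
```

View pics/s5.png

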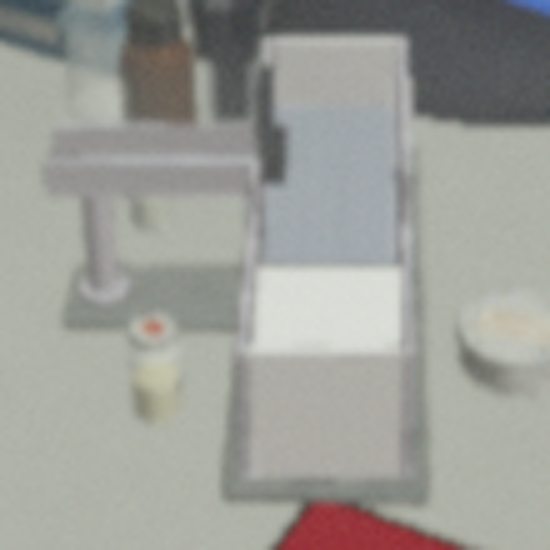

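The slide is against its stop and its pushing face is inside the gate at (275,155). The vial is off the gate, perhaps hidden behind the near end wall. I'll back off, lift, and check from above.

To row units: -0.12 m is -0.15, -0.1 m is -0.125.

drive_effector([
  {"tx": -0.025},
  {"tx": -0.0625, "tz": -0.025},
  {"tx": -0.1125, "tz": -0.075},
  {"tx": -0.15, "tz": -0.125},
  {"tx": -0.15, "tz": -0.125},
])

```text
clock: 8.05
tcp_pos: [0.4439, -0.178, 0.2842]
orientation: [3.138, 0.083, 0.009]
contact_force: [1.4, 0.2, 0.2]
grip_width: -0.0003
gripper_force: 0.0
```

```bash
python3 - <<'E'
from h import *
p,d=r.grab_frame('wrist');cv2.imwrite('pics/w6.png',p)
p,d=r.grab_frame('top');cv2.imwrite('pics/t6.png',cv2.resize(p[150:270,180:340],None,fx=5,fy=5,interpolation=cv2.INTER_CUBIC))
E
```

```text
(no output)
```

View pics/t6.png

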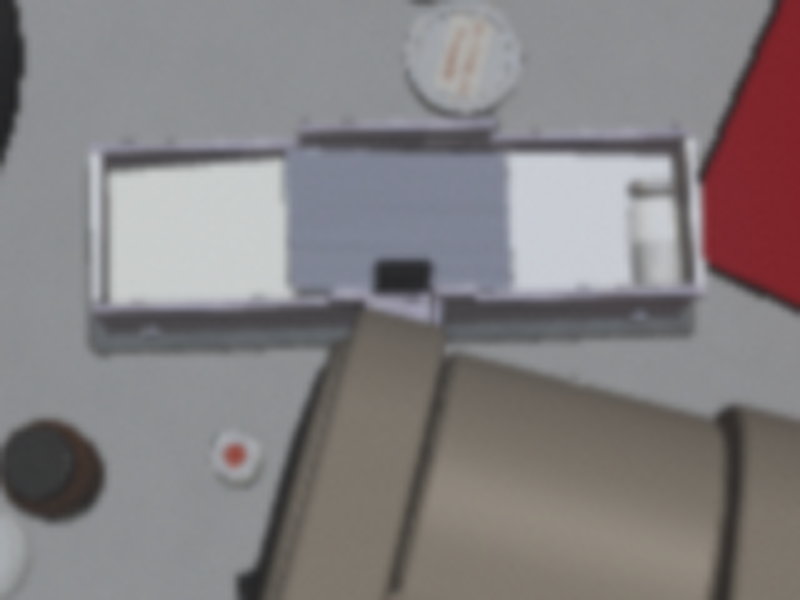

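The top crop shows the vial lying in the right chute against the end wall at (655,230). The slide is fully forward at (403,275), the other things are in place, and the arm is clear. I'm handing in.

```bash
python3 -c "
from bench import r
print(r.hand_in())"
```

```text
the job is handed in; nothing more can be done
None
```

The job is done and handed in: the gate was rocked to its right stop first, then the slide was pushed to its forward stop, and the vial is lying in the right chute with the arm clear.

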